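# Take a vibration reading on the reactor head

## Task

Take a vibration reading on the bench reactor: first turn the bar knob in the middle of the meter's dial counter-clockwise until its peak pointer is fully back at the zero stop. Then lift the probe out of its holder and hold it upright with its spring tip on the ring-marked pad on the reactor's head, pressing gently so that the tip is pushed about half way in, never hard. Finish while holding it there in the gripper, with the pointer still at zero and the other things on the bench and in the holder left where they were.

Things in the scene. Friction and masses are not known exactly. Their poses are not given: they have to be found in the camera images.
- reactor: Bench pressure reactor, fixed. Dark heater 170 mm wide, 50 high; round steel head 140 mm wide, top at 140 mm. Origin: centre of underside; z up. On the head: ring-marked pad 42 mm from the axis towards its own -x; drive hub on the axis (36 wide, top at 172); pressure gauge at +x, 45 off the axis (top at 200); small plain pad at -y; valve stub at +y (top at 160); six bolt heads 10 high by the edge.
- spot (a point): Centre of the top face of the ring-marked pad on the reactor's head: a round level pad 24 mm across, 6 mm proud of the head, 146 mm above the bench, with a dark ring (18 mm inside) round a centre dot. z up.
- meter: Vibration meter, fixed: cream box 130 x 150 x 70 mm (x, y, z) with a white round dial flat on its top. Origin: centre of its underside. The zero tick is the thick one, towards the meter's own -x, with a small stop pin beside it.
- knob_grip (a point): Point to grip on the black bar knob in the dial's centre, on the knob's axis, 106 mm above the bench. The upright bar is 36 mm long (this point's x), 14 mm thick (its y), its top 8 mm above this point; it stands on a disc 36 mm wide, 24 mm below this point. A white line on the bar and the thin peak pointer below it point along this point's -x. z up; turns with the knob.
- peak_knob (a joint): Angle of the knob and its peak pointer in rad: 0 at the zero stop (pointer at the thick tick), growing as it turns clockwise seen from above; so turn it counter-clockwise from above to bring it back. It starts at 0.7 to 1.4. A fixed stop is at 0; light friction of 0.03 N m holds it wherever it is left.
- holder: Probe holder, fixed: grey block 70 x 110 x 60 mm (x, y, z) with two round holes 24 mm across and 50 mm deep in its top, 54 mm apart: the probe stands in the one on its own -y side, a short plug in the other. Origin: centre of its underside.
- probe: Cordless vibration probe, 0.1 to 0.17 kg, upright in the holder; lifts straight out. Origin: on its axis, lower end of the steel nose; z to its top. Nose 20 mm wide, 0 to 30 mm; flange 36 wide, 30 to 35 (rests on the holder's top, so the origin is 30 mm above the bench); round black grip 28 wide, 35 to 115; cap to 121. Round-ended spring tip, 8 wide, sticks out 14 below the nose when free.
- probe_point (a point): The very end of the probe's spring tip, on its axis, 14 mm below the probe's origin when free; moves up with the tip.
- probe_tip (a joint): How far the probe's spring tip is pushed in, in m: 0 free, 0.010 fully in. It takes 0.5 N to start and 0.5 N more per mm (3 N at half way, 0.005).
- plug: Short steel adapter plug in the holder's other hole; its 30 mm head stands 12 mm above the holder's top. Bystander.
- wrench: Steel wrench, 180 mm, flat on the bench. Bystander. Origin: middle of its underside.
- bottle: Brown bottle, 60 mm across, 130 mm high. Bystander. Origin: centre of its underside.
- beaker: Open beaker, 70 mm across, 90 mm high. Bystander. Origin: centre of its underside.
- gasket: Black rubber ring, 70 mm across, 8 mm thick. Bystander. Origin: centre of its underside.
- tray: Open steel tray, 120 x 90 x 35 mm. Bystander. Origin: centre of its underside.
- bolt: Bolt standing on its head, 24 mm across, 54 mm high. Bystander. Origin: centre of its underside.
Things that resemble listed ones, but are neither listed nor needed, are in the scene too. Leave any green or pink look-alike of the holder alone.

How it is judged:
On the way, in this order (a step that is already met when the one before it is completed fails the run):
1. the peak pointer is back at zero (value of joint peak_knob below 0.07 rad and z of probe_point in the frame of holder below 0.03 m), for 0.2 s.
2. the probe is lifted out of the holder in the gripper (value of joint peak_knob below 0.07 rad and z of probe_point in the frame of holder above 0.065 m and contact force between probe and the fingers above 1 N), for 0.2 s.
At the end, for the whole second after the job is handed in: The knob is within 0.07 rad of its zero stop; the gripper holds the probe still and upright (within 0.12 rad) with the end of its tip within 8 mm of the marked pad's centre and on its surface, the tip pushed in 2 to 8 mm, pressing on the reactor with 0.8 to 7 N (value of joint peak_knob below 0.07 rad and horizontal distance between probe_point and spot below 0.008 m and z of probe_point in the frame of spot between -0.004 and 0.004 m and angle between probe's own z axis and vertical below 0.12 rad and height (world z) of probe above 0.145 m and value of joint probe_tip between 0.002 and 0.008 m and contact force between probe and reactor between 0.8 and 7 N and contact force between probe and the fingers above 1 N and linear speed of probe below 0.02 m/s); the arm keeps its last pose, push and grip.
It fails at once if the probe presses or knocks hard on the reactor (over 15 N) (contact force between probe and reactor above 15 N).
It fails at once if a bystander is moved or knocked over (distance of plug from where it was at the start of the episode above 0.02 m or distance of any of wrench, gasket from where it was at the start of the episode above 0.04 m or distance of any of bottle, beaker, tray, bolt from where it was at the start of the episode above 0.03 m or angle between any of plug, wrench, bottle, beaker, gasket, tray, bolt's own z axis and vertical above 0.5 rad).
It also fails if it takes over 58 s, if anything falls off the work surface, if the arm or the gripper's body presses on something with over 40 N, if the wrist force passes 120 N, or if a joint passes its speed limit or range.

## Robot

A 7-joint arm with a two-finger parallel gripper is mounted at the origin on the work surface. World frame = base frame: x ahead of the robot, y to its left, z up, the work surface at z = 0. Lengths are in m, angles in rad, forces in N, time in s.
With the tool pointing down it reaches from about 0.4 to 0.85 m from the base axis. Payload 10.4 kg.
Tool frame: the origin (TCP) lies midway between the tips of the shut fingers; the grasp point (between the pads) lies manip.hold_point_z behind it (manip.hold_point_z is the distance from the TCP to the grasp point, in m); z points along the fingers, y is the line along which they close (so a half turn about z gives the same grasp; the last joint's range is limited). The gripper opens to 85 mm and grips with 20 to 120 N. Pads are 22 mm wide; open, the fingers measure 114 mm over their backs; the gripper's body (76 mm by 85 mm) begins 54 mm behind the grasp point. The pads swing forward as they close: fully open they stand 13 mm farther back than shut.
Start: joints at [1.303, 0.332, -0.065, 1.46, 0.022, 1.35, -0.088], TCP at [0.151, -0.606, 0.231] pointing down, gripper open.
Joint ranges: [-2.6, 2.6], [-0.5, 2.12], [-1.47, 1.34], [0.16, 2.42], [-1.27, 4.41], [0.06, 2.06], [-2.6, 2.6]. Speed limits (rad/s): [2.22, 2.22, 2.79, 2.79, 3.14, 3.14, 3.14].

## Interface

Orientations are given as a 3x3 rotation matrix whose columns are the frame's x, y, z axes.
In Python, from station import manip gives the robot as it stands.
- The arm moves only by the tool move_arm, never from a script. Its argument "increments" is one flat list of numbers, 7 for each row, row after row: the turn, a rotation vector about the tool's x, y, z in rad, then the shift along the tool's x, y, z in mm, then the finger opening in mm, from 0 to 85.4. A call has 1 to 20 rows; each row is the pose to reach, as a shift and turn from the pose commanded when the call began, along the tool's axes at that moment; what a row does not reach only later rows make up. A row lasts 1/12 s, in which the tool goes at most 41.7 mm and 7.16 degrees, less where a joint would pass 70% of its speed; a pose out of reach is approached as far as the arm can. A call with a gripper value outside its range is refused whole. The fingers move at their own pace and stop on an object; "force" is the grip in N (left out, the last holds). Time passes only in rows, so rows that repeat a pose let the fingers close. It gives the time, the measured TCP pose, the force, the opening and the grip force at its end, in the units of the state.
- manip.get_state(): the state, without advancing time (a new reading comes with each control period).
- manip.capture(name): name is "scene" or "top"; returns (picture, depth): 480x640x3 uint8, blue, green, red; 480x640 float32, m along the optical axis (not along the pixel's ray), 0 where there is no reading.
- manip.get_calibration(name): a dict with "vertical_fov" (degrees; the focal length in pixels is half the picture's height over the tangent of half this angle, whatever the lens; pixels are square), "cx", "cy" (the principal point, pixels), "R" (3x3) and "t" (3): a world point X has camera coordinates R X + t. Camera axes: x right, y down, z forward; pixel columns grow to the right and rows downward; lengths in m; the calibration is good to about 2 mm. A picture is of the moment at which its call begins. get_calibration takes no time and is no camera call.
- manip.hand_in(): hands the job in; it is judged then, once.
The state is a dict: "clock": time; "joint_positions": joint angles; "joint_vel": joint speeds; "joint_efforts": joint torques, N m; "tcp_pos": TCP position; "ee_rot": TCP orientation; "force": force on the tool from outside, world axes, zero at the start; "ft_torque": the same for the moment, N m; "opening": finger opening in m; "grip_force": force on a finger pad.
Only numpy, scipy, OpenCV 4.12 (cv2) and the standard library are available. Lean on these libraries where they do the work, as an engineer would, in place of code of your own. Each camera call takes 0.05 s, during which the arm holds its last target. There are 200 camera calls.

## Working session

There is one attempt and no reset: what is moved stays moved. The work goes in short steps, Python scripts to look and compute and a tool call to move; the robot and the scene stay as the last step left them, time stands still between calls to the robot, and variables do not carry over. Pictures are saved under pics/ and viewed, at most 10 in all, crops included, and the job is handed in when it is done.

Besides the shell and the picture viewer there is one more tool, called after ">>>" as name(argument=value, ...) on one line, values as JSON. move_arm: Moves the arm, as the interface text tells. Its arguments: {"type":"object","properties":{"increments":{"type":"array"},"force":{"type":"number"}},"required":["increments"]}

```bash
mkdir -p pics
cat > h.py <<'E'
import numpy as np, cv2
from station import manip
def cam(n):
    c=manip.get_calibration(n); R=np.array(c["R"]);t=np.array(c["t"]); f=240/np.tan(np.radians(c["vertical_fov"])/2)
    return R,t,f,c["cx"],c["cy"]
def pt(n,u,v,z):
    R,t,f,cx,cy=cam(n); d=R.T@np.array([(u-cx)/f,(v-cy)/f,1]); o=-R.T@t
    return o+d*(z-o[2])/d[2]
def proj(n,X):
    R,t,f,cx,cy=cam(n); p=R@np.array(X)+t; return p[:2]/p[2]*f+[cx,cy]
def cloud(n,depth):
    R,t,f,cx,cy=cam(n); v,u=np.mgrid[:480,:640]
    P=np.stack([(u-cx)/f*depth,(v-cy)/f*depth,depth],-1)
    return (P-t)@R
E
python3 - <<'E'
from h import *
for n in("scene","top"):
    p,d=manip.capture(n); np.savez(f"{n}0.npz",p=p,d=d); cv2.imwrite(f"pics/{n}0.png",p)
    c=manip.get_calibration(n);print(n,c)
s=manip.get_state();print(s["clock"],s["tcp_pos"],s["ee_rot"],s["opening"],manip.hold_point_z,s["force"])
E
```

```text
scene {'vertical_fov': 42.239953331093986, 'cx': 314.9980747069967, 'cy': 241.78998301540096, 'R': array([[ 0.76951107,  0.6385319 ,  0.01138976],
       [ 0.51618486, -0.61136832, -0.59981828],
       [-0.37603977,  0.46744603, -0.80005519]]), 't': array([-0.42446236, -0.21950508,  1.90940686])}
top {'vertical_fov': 42.267519265941665, 'cx': 316.0322216809404, 'cy': 238.41067671963185, 'R': array([[-0.03363264, -0.99942232, -0.00488552],
       [-0.97902287,  0.03392825, -0.20090568],
       [ 0.20095538, -0.00197396, -0.97959841]]), 't': array([-0.0047494 ,  0.56085225,  1.33158457])}
0.1 [ 0.15140382 -0.60603611  0.23059254] [[ 9.70180758e-01  2.42382304e-01 -3.41185820e-04]
 [ 2.42382542e-01 -9.70179981e-01  1.22817948e-03]
 [-3.33226794e-05 -1.27425359e-03 -9.99999188e-01]] 0.08551044118619532 0.0187 [-0.47076133 -0.36017723 -0.18134088]
```

View pics/scene0.png

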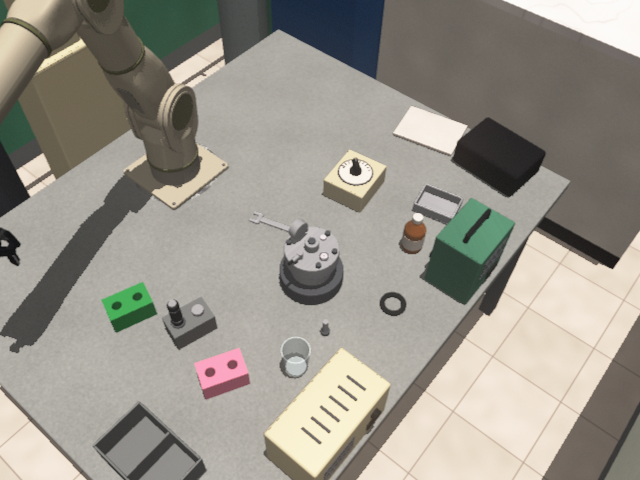

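View pics/top0.png

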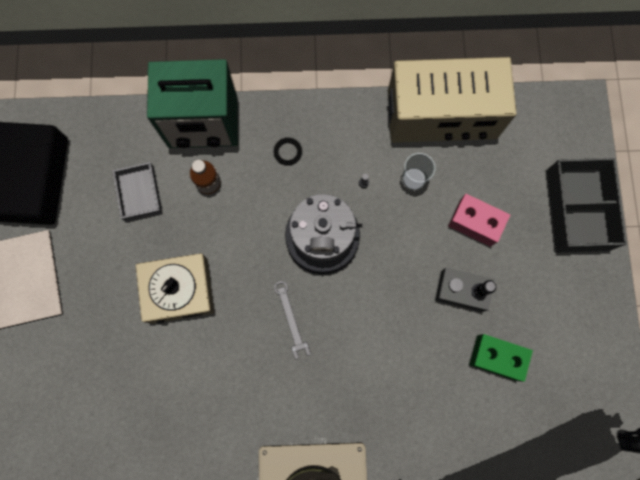

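The overview pictures show the meter at top (172,288), the reactor at (322,228) and the grey holder at (467,288), with the probe at its right end (485,290) and the plug at (456,285). There are three holder candidates: grey (467,288), pink (481,219) and green (503,357). Only the grey one holds a probe and a plug, so it is the one meant. Next I'll confirm this in enlarged crops.

Run:
```python
from h import *
p=np.load("top0.npz")["p"]; q=np.load("scene0.npz")["p"]
c=lambda im,u,v,w=40,h=40,s=5: cv2.resize(im[v-h:v+h,u-w:u+w],(400,300),interpolation=cv2.INTER_CUBIC)
# 80x60 windows ->x5
g=lambda im,u,v: c(im,u,v,40,30)
big=np.vstack([np.hstack([g(p,172,288),g(p,322,220)]),np.hstack([g(p,467,288),g(q,310,250)])])
cv2.imwrite("pics/crop1.png",big)
for n in("top","scene"):
    z=np.load(n+"0.npz");C=cloud(n,z["d"])
    # steps
    if n=="top":
        for (u,v) in [(150,300),(195,275),(172,285),(340,215),(467,288),(485,287),(456,284),(322,225),(303,225)]: print(u,v,C[v,u].round(4))
```

```text
150 300 [0.4337 0.3416 0.0691]
195 275 [0.485  0.2437 0.0706]
172 285 [0.4592 0.2844 0.1108]
340 215 [ 0.5925 -0.0762  0.1383]
467 288 [ 0.4374 -0.3512  0.0593]
485 287 [ 0.4288 -0.3684  0.1413]
456 284 [ 0.446  -0.3258  0.0681]
322 225 [ 0.5646 -0.0369  0.1714]
303 225 [0.5715 0.0026 0.1472]
```

View pics/crop1.png

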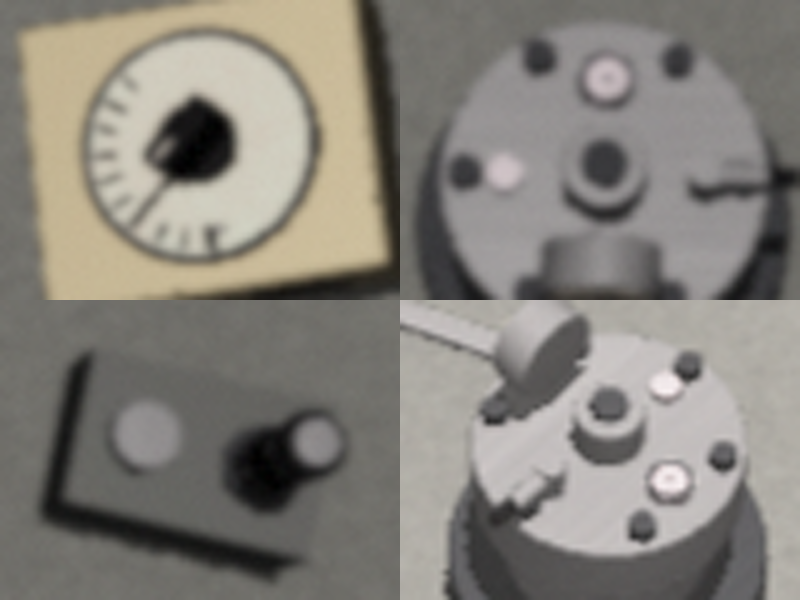

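The crops confirm the targets: the ring-marked pad is at top (323,206), opposite the gauge. The pointer sits about 0.8 rad clockwise of the thick tick, and the grey holder has the probe at (489,283) and the plug at (456,285).

```bash
cat > m.py <<'E'
from h import *
T=np.load("top0.npz");S=np.load("scene0.npz")
im={"top":T["p"],"scene":S["p"]}
def blob(n,u,v,w,cond):
    g=im[n].astype(int); sub=g[v-w:v+w,u-w:u+w]; m=cond(sub).astype(np.uint8)
    k,l,st,ce=cv2.connectedComponentsWithStats(m)
    i=1+np.argmax(st[1:,4]); return ce[i]+[u-w,v-w],st[i],(l==i).astype(np.uint8)
# dial hull ellipse
for n,u,v in(("top",172,288),("scene",355,172)):
    c,st,m=blob(n,u,v,32,lambda s:(s.min(2)>110)&(s.max(2)-s.min(2)<38))
    cn=max(cv2.findContours(m,0,1)[0],key=len)
    e=cv2.fitEllipse(cv2.convexHull(cn)); c=np.array(e[0])+[u-32,v-32]
    print("dial",n,c,e[1],pt(n,*c,0.072).round(4))
# meter box top from top-view depth
for n in im:
    C=cloud(n,(T if n=="top" else S)["d"])
    def box(z0,z1,x,y,nm):
        m=(C[...,2]>z0)&(C[...,2]<z1)&(abs(C[...,0]-x)<.1)&(abs(C[...,1]-y)<.1)
        r=cv2.minAreaRect(C[m][:,:2].astype(np.float32)*1000); print(nm,n,np.round(r[0],1),np.round(r[1],1),round(r[2],1),m.sum(),C[m].mean(0).round(4))
    box(.064,.076,.46,.29,"meter top"); box(.054,.064,.43,-.35,"holder top")
    box(.145,.158,.43,-.36,"probe cap"); box(.100,.120,.46,.29,"knob bar"); box(.135,.1425,.57,-.035,"head")
    box(.144,.149,.60,-.035,"pads+"); box(.168,.175,.57,-.035,"hub")
# pad
for n,u,v in(("top",323,206),("scene",324,256)):
    c,st,m=blob(n,u,v,8,lambda s:s.min(2)>150); print("pad",n,c,st,pt(n,*c,.146).round(4))
for n,u,v in(("top",323,205.6),): print(pt(n,u,v,.146))
# pointer, tick in top
k=pt("top",132+200/5,258+145/5,.072);
for nm,a,b in(("tip",135,222),("tick",212,240),("inner",165,185)):
    q=pt("top",132+a/5,258+b/5,.072); d=q-k; print(nm,q.round(4),np.hypot(*d[:2]),np.degrees(np.arctan2(d[1],d[0])))
E
python3 m.py
```

```text
dial top [171.29371452 286.10366058] (45.5710563659668, 48.54835510253906) [0.4621 0.295  0.072 ]
dial scene [364.79476166 169.48045349] (66.25247955322266, 130.6100616455078) [0.4757 0.3188 0.072 ]
meter top top [461.  293.2] [130.3 150.9] 7.2 3512 [0.4597 0.292  0.0707]
holder top top [ 406.2 -350.3] [125.7 131. ] 73.8 1129 [ 0.434  -0.3466  0.0591]
probe cap top [ 429.6 -377.3] [24.8 21.9] 37.1 96 [ 0.4299 -0.3762  0.149 ]
knob bar top [460.4 292.6] [15.4 36.1] 51.1 134 [0.4601 0.2918 0.1121]
head top [570.4 -38.7] [137.7 137.5] 25.6 1945 [ 0.5733 -0.0384  0.1391]
pads+ top [568.8 -39.1] [130.  124.5] 88.4 253 [ 0.583  -0.0312  0.1461]
hub top [549.1 -35. ] [46.9 74.6] 88.4 107 [ 0.5598 -0.0388  0.1708]
meter top scene [459.8 290.9] [132.9 158.9] 7.0 1309 [0.4632 0.285  0.0713]
holder top scene [ 406.7 -353.9] [128.7 133.2] 74.4 695 [ 0.4396 -0.3549  0.0604]
probe cap scene [ 430.6 -379.9] [25.  25.9] 81.3 89 [ 0.4306 -0.3806  0.1506]
knob bar scene [459.1 290.4] [15. 44.] 56.3 62 [0.4616 0.287  0.1119]
head scene [574.3 -42.9] [137.8 136.3] 74.7 858 [ 0.5773 -0.0447  0.1399]
pads+ scene [575.6 -43.3] [133.2 129.3] 70.7 383 [ 0.5795 -0.0469  0.1458]
hub scene [552.9 -46.5] [53.8 67.4] 71.5 77 [ 0.5575 -0.0418  0.1712]
pad top [323.08695652 205.        ] [ 5  4  8  7 46] [ 0.6136 -0.041   0.146 ]
pad scene [324.00947867 255.23696682] [  0   0  16  16 211] [ 0.6119 -0.0403  0.146 ]
[ 0.61229614 -0.0407996   0.146     ]
tip [0.4275 0.3212 0.072 ] 0.042837644970380284 139.59110409049367
tick [0.4186 0.2877 0.072 ] 0.041954639150997695 -172.1394657425394
inner [0.4432 0.3084 0.072 ] 0.022643493405601404 138.5269746097574
```

```bash
cat >> h.py <<'E'
from scipy.spatial.transform import Rotation as Ro
def inc(targets,start=None):
    s=manip.get_state(); p=np.array(s["tcp_pos"]);R=np.array(s["ee_rot"])
    if start: 
        p=np.array(start[:3]);R=tool(start[3])
    for t in targets:
        Rt=tool(t[3]); print(t,np.round(Ro.from_matrix(R.T@Rt).as_rotvec(),4),np.round(R.T@(np.array(t[:3])-p)*1000,1))
def tool(deg):
    a=np.radians(deg);c,s=np.cos(a),np.sin(a); return np.array([[c,s,0],[s,-c,0],[0,0,-1.]])
E
python3 - <<'E'
from h import *
for n,u,v in(("top",323.2,205.6),("scene",324,256.4),):print(pt(n,u,v,.146))
inc([[.5,-.25,.32,55],[.55,.1,.32,110]])
inc([[.4601,.2918,.25,140.5]])
inc([[.4601,.2918,.25,140.5]],[.55,.1,.32,110])
E
```

```text
[ 0.61228139 -0.04122184  0.146     ]
[ 0.61416437 -0.04302493  0.146     ]
[0.5, -0.25, 0.32, 55] [-1.200e-03 -4.000e-04 -7.151e-01] [ 424.5 -261.   -89.1]
[0.55, 0.1, 0.32, 110] [-1.000e-03 -1.000e-03 -1.675e+00] [ 557.8 -588.5  -88.7]
[0.4601, 0.2918, 0.25, 140.5] [-7.0000e-04 -1.4000e-03 -2.2074e+00] [ 517.1 -796.3  -18.4]
[0.4601, 0.2918, 0.25, 140.5] [ 0.      0.     -0.5323] [211.  -18.9  70. ]
```

>>> move_arm(increments=[0, 0, -0.2, 60, -40, -89, 60, 0, 0, -0.7, 425, -261, -89, 60, 0, 0, -0.7, 425, -261, -89, 60, 0, 0, -0.7, 425, -261, -89, 60, 0, 0, -0.7, 425, -261, -89, 60, 0, 0, -0.7, 425, -261, -89, 60, 0, 0, -0.7, 425, -261, -89, 60, 0, 0, -0.7, 425, -261, -89, 60, 0, 0, -0.7, 425, -261, -89, 60, 0, 0, -0.7, 425, -261, -89, 60, 0, 0, -0.7, 425, -261, -89, 60, 0, 0, -0.7, 425, -261, -89, 60, 0, 0, -1.675, 558, -588, -89, 60, 0, 0, -1.675, 558, -588, -89, 60, 0, 0, -1.675, 558, -588, -89, 60, 0, 0, -1.675, 558, -588, -89, 60, 0, 0, -1.675, 558, -588, -89, 60, 0, 0, -1.675, 558, -588, -89, 60, 0, 0, -1.675, 558, -588, -89, 60, 0, 0, -1.675, 558, -588, -89, 60])

```text
clock: 1.77
tcp_pos: [0.5444, 0.0678, 0.3201]
ee_rot: [[-0.348, 0.938, 0.0], [0.938, 0.348, -0.0], [-0.0, -0.0, -1.0]]
force: [1.0, 0.1, -0.4]
opening: 0.0601
grip_force: 0.0
```

Run:
```python
from h import *
s=manip.get_state();R=np.array(s["ee_rot"]);print(s["clock"],s["tcp_pos"],np.degrees(np.arctan2(R[1,0],R[0,0])),s["joint_positions"],s["opening"])
inc([[.4601,.2918,.16,140.5],[.4601,.2918,.092,140.5]])
```

```text
1.7667 [0.54438486 0.06778116 0.32008448] 110.34608106247899 [ 0.47877812  0.20897945 -0.79785613  1.48645002  0.14981886  1.50889861
  0.03767786] 0.06010201729483568
[0.4601, 0.2918, 0.16, 140.5] [-2.000e-04  4.000e-04 -5.263e-01] [239.4  -1.1 160. ]
[0.4601, 0.2918, 0.092, 140.5] [-2.000e-04  4.000e-04 -5.263e-01] [239.5  -1.1 228. ]
```

>>> move_arm(increments=[0, 0, -0.526, 239, -1, 160, 60, 0, 0, -0.526, 239, -1, 160, 60, 0, 0, -0.526, 239, -1, 160, 60, 0, 0, -0.526, 239, -1, 160, 60, 0, 0, -0.526, 239, -1, 160, 60, 0, 0, -0.526, 239, -1, 160, 60, 0, 0, -0.526, 239, -1, 160, 60, 0, 0, -0.526, 239, -1, 160, 60, 0, 0, -0.526, 239, -1, 160, 60, 0, 0, -0.526, 239, -1, 160, 60, 0, 0, -0.526, 239, -1, 160, 60, 0, 0, -0.526, 239, -1, 160, 60, 0, 0, -0.526, 239, -1, 160, 60])

```text
clock: 2.85
tcp_pos: [0.4628, 0.2893, 0.1606]
ee_rot: [[-0.766, 0.643, 0.001], [0.643, 0.766, -0.0], [-0.001, 0.001, -1.0]]
force: [-0.5, 0.1, -0.3]
opening: 0.0601
grip_force: 0.0
```

Run:
```python
from h import *
s=manip.get_state();R=np.array(s["ee_rot"]);print(s["clock"],s["tcp_pos"],np.degrees(np.arctan2(R[1,0],R[0,0])),s["joint_positions"],s["opening"],np.abs(s["joint_vel"]).max())
inc([[.4601,.2918,.16,140.5],[.4601,.2918,.092,140.5]])
```

```text
2.85 [0.46283535 0.28929452 0.16059572] 140.02091265417906 [ 0.15552583  0.35295419 -0.94784263  1.72627423  0.30464308  1.21844252
  0.00326249] 0.060100223331246386 0.0044482181248465535
[0.4601, 0.2918, 0.16, 140.5] [ 0.0006  0.0009 -0.0084] [3.7 0.2 0.6]
[0.4601, 0.2918, 0.092, 140.5] [ 0.0006  0.0009 -0.0084] [ 3.8  0.1 68.6]
```

>>> move_arm(increments=[0, 0, -0.008, 4, 0, 40, 50, 0, 0, -0.008, 4, 0, 68, 40, 0, 0, -0.008, 4, 0, 68, 30, 0, 0, -0.008, 4, 0, 68, 30, 0, 0, -0.008, 4, 0, 68, 22, 0, 0, -0.008, 4, 0, 68, 18, 0, 0, -0.008, 4, 0, 68, 10, 0, 0, -0.008, 4, 0, 68, 8, 0, 0, -0.008, 4, 0, 68, 8, 0, 0, -0.008, 4, 0, 68, 8, 0, 0, -0.008, 4, 0, 68, 8], force=20)

```text
clock: 3.77
tcp_pos: [0.4605, 0.294, 0.0942]
ee_rot: [[-0.773, 0.635, 0.004], [0.635, 0.773, 0.002], [-0.002, 0.004, -1.0]]
force: [3.3, 2.5, 7.8]
opening: 0.0135
grip_force: 24.7
```

>>> move_arm(increments=[0, 0, -0.1, 0, 0, 0, 8, 0, 0, -0.2, 0, 0, 0, 8, 0, 0, -0.3, 0, 0, 0, 8, 0, 0, -0.4, 0, 0, 0, 8, 0, 0, -0.5, 0, 0, 0, 8, 0, 0, -0.6, 0, 0, 0, 8, 0, 0, -0.68, 0, 0, 0, 8, 0, 0, -0.74, 0, 0, 0, 8, 0, 0, -0.78, 0, 0, 0, 8, 0, 0, -0.8, 0, 0, 0, 8, 0, 0, -0.82, 0, 0, 0, 8, 0, 0, -0.82, 0, 0, 0, 8, 0, 0, -0.82, 0, 0, 0, 8])

```text
clock: 4.85
tcp_pos: [0.4604, 0.2934, 0.0942]
ee_rot: [[-0.991, -0.131, 0.003], [-0.131, 0.991, 0.001], [-0.004, 0.001, -1.0]]
force: [1.5, -0.4, 11.0]
opening: 0.0136
grip_force: 25.2
```

Run:
```python
from h import *
s=manip.get_state();R=np.array(s["ee_rot"]);print(s["clock"],s["tcp_pos"],np.degrees(np.arctan2(R[1,0],R[0,0])),s["joint_positions"],s["opening"],s["force"],s["ft_torque"])
```

```text
4.85 [0.46044077 0.29335517 0.09423318] -172.46757594786547 [ 0.22070643  0.50230922 -1.07048727  1.79065318  0.48583342  1.13841189
  0.69360065] 0.013635500939211995 [ 1.4996553  -0.39083844 11.04485922] [-0.17521345 -0.21197879 -0.08793561]
```

>>> move_arm(increments=[0, 0, -0.03, 0, 0, 0, 8, 0, 0, -0.05, 0, 0, 0, 8, 0, 0, -0.05, 0, 0, 0, 8, 0, 0, -0.05, 0, 0, 0, 8])

```text
clock: 5.18
tcp_pos: [0.4606, 0.2935, 0.0943]
ee_rot: [[-0.984, -0.179, 0.003], [-0.179, 0.984, 0.002], [-0.004, 0.001, -1.0]]
force: [0.8, 0.8, 10.9]
opening: 0.0137
grip_force: 41.0
```

Run:
```python
from h import *
s=manip.get_state();R=np.array(s["ee_rot"]);print(s["clock"],s["tcp_pos"],np.degrees(np.arctan2(R[1,0],R[0,0])),s["opening"],s["force"],s["ft_torque"])
```

```text
5.1833 [0.46058577 0.29348086 0.0942705 ] -169.68401521765477 0.01370742880698322 [ 0.83813119  0.82004729 10.90365765] [ 0.10378705 -0.28025679 -0.9827905 ]
```

>>> move_arm(increments=[0, 0, 0.02, 0, 0, 0, 30, 0, 0, 0.02, 0, 0, 0, 40, 0, 0, 0.02, 0, 0, 0, 40, 0, 0, 0.02, 0, 0, 0, 40, 0, 0, 0.02, 0, 0, -40, 50, 0, 0, 0.02, 0, 0, -80, 60, 0, 0, 0.02, 0, 0, -120, 60, 0, 0, 0.02, 0, 0, -160, 60, 0, 0, 0.02, 0, 0, -200, 60, 0, 0, 0.02, 0, 0, -220, 60])

```text
clock: 6.02
tcp_pos: [0.4591, 0.2936, 0.3167]
ee_rot: [[-0.987, -0.162, 0.004], [-0.162, 0.987, 0.002], [-0.004, 0.001, -1.0]]
force: [0.2, 0.0, -0.4]
opening: 0.0596
grip_force: 0.0
```

Run:
```python
from h import *
s=manip.get_state();R=np.array(s["ee_rot"]);print(s["clock"],s["tcp_pos"],np.degrees(np.arctan2(R[1,0],R[0,0])),s["opening"],s["joint_positions"])
p,d=manip.capture("scene");np.savez("scene1.npz",p=p,d=d); q,d=manip.capture("top");np.savez("top1.npz",p=q,d=d)
cv2.imwrite("pics/c2.png",np.hstack([cv2.resize(p[145:205,315:395],(400,300),interpolation=2),cv2.resize(q[258:318,132:212],(400,300),interpolation=2)]))
inc([[.55,.1,.32,110],[.5,-.25,.32,40]])
```

```text
6.0167 [0.45911812 0.29364708 0.31668435] -170.6656237025108 0.059617073840980424 [ 0.33283991  0.31578397 -1.20815465  1.49379805  0.29648405  1.53026359
  0.86432286]
[0.55, 0.1, 0.32, 110] [0.0047 0.0031 1.3843] [ -57.9 -206.    -4.2]
[0.5, -0.25, 0.32, 40] [ 7.0000e-03 -2.0000e-04  2.6061e+00] [  48.1 -543.3   -5.3]
```

View pics/c2.png

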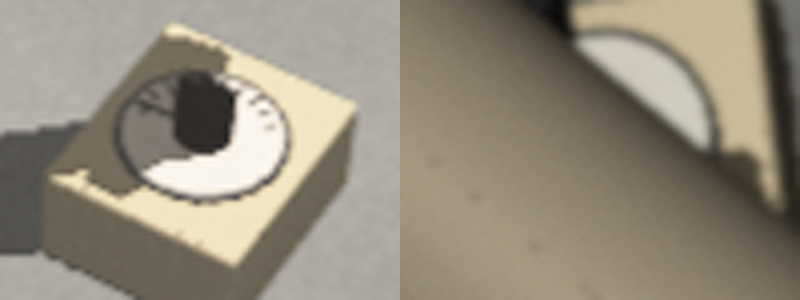

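The pointer now lies at the tick, though part of it is hidden by the arm. I'll check it again once the arm is clear, while moving towards the probe.

>>> move_arm(increments=[0, 0, 1.38, -58, -206, -4, 60, 0, 0, 1.38, -58, -206, -4, 60, 0, 0, 1.38, -58, -206, -4, 60, 0, 0, 1.38, -58, -206, -4, 60, 0, 0, 1.38, -58, -206, -4, 60, 0, 0, 1.38, -58, -206, -4, 60, 0, 0, 2.45, 48, -543, -5, 60, 0, 0, 2.45, 48, -543, -5, 60, 0, 0, 2.45, 48, -543, -5, 60, 0, 0, 2.45, 48, -543, -5, 60, 0, 0, 2.45, 48, -543, -5, 60, 0, 0, 2.45, 48, -543, -5, 60, 0, 0, 2.45, 48, -543, -5, 60, 0, 0, 2.45, 48, -543, -5, 60, 0, 0, 2.45, 48, -543, -5, 60, 0, 0, 2.45, 48, -543, -5, 60, 0, 0, 2.45, 48, -543, -5, 60, 0, 0, 2.45, 48, -543, -5, 60, 0, 0, 2.45, 48, -543, -5, 60, 0, 0, 2.45, 48, -543, -5, 60])

```text
clock: 7.78
tcp_pos: [0.4988, -0.2508, 0.316]
ee_rot: [[0.662, 0.749, -0.002], [0.749, -0.662, 0.001], [-0.001, -0.002, -1.0]]
force: [-0.3, 0.3, 0.8]
opening: 0.06
grip_force: 0.0
```

Run:
```python
from h import *
s=manip.get_state();R=np.array(s["ee_rot"]);print(s["clock"],s["tcp_pos"],np.degrees(np.arctan2(R[1,0],R[0,0])),s["opening"],s["joint_positions"])
q,d=manip.capture("top");np.savez("top2.npz",p=q,d=d)
C=cloud("top",d)
m=(C[...,2]>.1)&(C[...,2]<.12)&(abs(C[...,0]-.46)<.05)&(abs(C[...,1]-.29)<.05)
print(cv2.minAreaRect(C[m][:,:2].astype(np.float32)*1000))
cv2.imwrite("pics/c3.png",np.hstack([cv2.resize(q[258:318,132:212],(400,300),interpolation=2),cv2.resize(q[190:250,280:360],(400,300),interpolation=2)]))
inc([[.430,-.3785,.22,49],[.430,-.3785,.0993,49]])
```

```text
7.7833 [ 0.49875524 -0.25076441  0.31597534] 48.53442199257141 0.06001080275123121 [ 0.9150328   0.20656228 -0.62122846  1.47477241  0.11975802  1.50037802
 -0.42845782]
((460.3601379394531, 292.3632507324219), (35.70119857788086, 15.977230072021484), 9.395845413208008)
[0.43, -0.3785, 0.22, 49] [-0.0016  0.0005 -0.011 ] [-141.2   33.6   96. ]
[0.43, -0.3785, 0.0993, 49] [-0.0016  0.0005 -0.011 ] [-141.1   33.8  216.7]
```

View pics/c3.png

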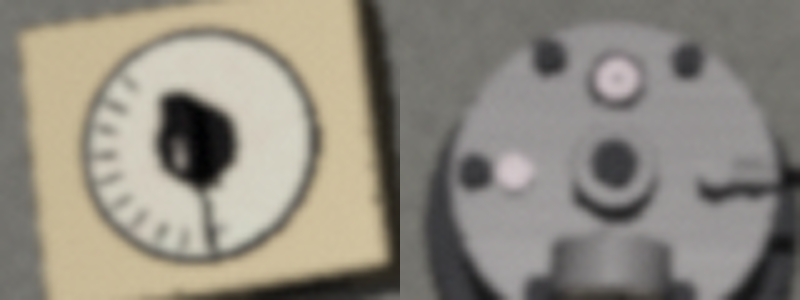

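The pointer lies on the thick tick at crop (207,220), so it is at zero. Next is the probe.

>>> move_arm(increments=[0, 0, -0.01, -141, 34, 80, 60, 0, 0, -0.01, -141, 34, 80, 60, 0, 0, -0.01, -141, 34, 80, 60, 0, 0, -0.01, -141, 34, 80, 60, 0, 0, -0.01, -141, 34, 80, 60, 0, 0, -0.01, -141, 34, 80, 60, 0, 0, -0.01, -141, 34, 80, 60, 0, 0, -0.01, -141, 34, 80, 60])

```text
clock: 8.5
tcp_pos: [0.4332, -0.3783, 0.2375]
ee_rot: [[0.647, 0.762, 0.001], [0.762, -0.647, 0.0], [0.001, 0.001, -1.0]]
force: [-0.2, 0.7, 0.1]
opening: 0.0601
grip_force: 0.0
```

Run:
```python
from h import *
inc([[.4298,-.378,.0993,49]])
print(manip.get_state()["tcp_pos"])
```

```text
[0.4298, -0.378, 0.0993, 49] [ 0.0005 -0.0005  0.0116] [ -2.   -2.8 138.2]
[ 0.43317981 -0.37830588  0.23749953]
```

>>> move_arm(increments=[0, 0, 0, -2, -3, 20, 60, 0, 0, 0, -2, -3, 50, 60, 0, 0, 0, -2, -3, 80, 60, 0, 0, 0, -2, -3, 110, 60, 0, 0, 0, -2, -3, 130, 60, 0, 0, 0, -2, -3, 138, 60, 0, 0, 0, -2, -3, 138, 60, 0, 0, 0, -2, -3, 138, 60])

```text
clock: 9.17
tcp_pos: [0.4296, -0.3788, 0.1003]
ee_rot: [[0.648, 0.761, 0.001], [0.761, -0.648, -0.001], [0.0, 0.001, -1.0]]
force: [0.6, 0.8, -0.4]
opening: 0.0602
grip_force: 0.0
```

Run:
```python
from h import *
inc([[.4298,-.378,.0993,49]])
s=manip.get_state();print(s["tcp_pos"],s["force"])
```

```text
[0.4298, -0.378, 0.0993, 49] [ 0.0013 -0.0002  0.01  ] [ 0.7 -0.4  1. ]
[ 0.42964834 -0.37881112  0.10033065] [ 0.57142048  0.76008832 -0.41947049]
```

>>> move_arm(increments=[0, 0, 0, 0, 0, 0, 45, 0, 0, 0, 0, 0, 0, 35, 0, 0, 0, 0, 0, 0, 26, 0, 0, 0, 0, 0, 0, 22, 0, 0, 0, 0, 0, 0, 20, 0, 0, 0, 0, 0, 0, 20, 0, 0, 0, 0, 0, 0, 20, 0, 0, 0, 0, 0, 0, 20], force=35)

```text
clock: 9.83
tcp_pos: [0.4292, -0.3795, 0.1006]
ee_rot: [[0.65, 0.76, 0.001], [0.76, -0.65, -0.002], [-0.0, 0.002, -1.0]]
force: [-1.7, 0.9, 6.4]
opening: 0.0273
grip_force: 34.0
```

>>> move_arm(increments=[0, 0, 0, 0, 0, -10, 20, 0, 0, 0, 0, 0, -25, 20, 0, 0, 0, 0, 0, -45, 20, 0, 0, 0, 0, 0, -65, 20, 0, 0, 0, 0, 0, -85, 20, 0, 0, 0, 0, 0, -105, 20, 0, 0, 0, 0, 0, -125, 20, 0, 0, 0, 0, 0, -145, 20, 0, 0, 0, 0, 0, -165, 20, 0, 0, 0, 0, 0, -185, 20, 0, 0, 0, 0, 0, -205, 20, 0, 0, 0, 0, 0, -215, 20, 0, 0, 0, 0, 0, -220, 20, 0, 0, 0, 0, 0, -220, 20, 0, 0, 0, 0, 0, -220, 20])

```text
clock: 11.08
tcp_pos: [0.4284, -0.3789, 0.3183]
ee_rot: [[0.65, 0.76, -0.001], [0.76, -0.65, 0.001], [-0.0, -0.001, -1.0]]
force: [0.9, 0.9, -1.9]
opening: 0.0273
grip_force: 34.6
```

Run:
```python
from h import *
s=manip.get_state();print(s["tcp_pos"],s["force"],s["joint_positions"])
inc([[.613,-.042,.320,85]])
q,d=manip.capture("scene");cv2.imwrite("pics/c4.png",cv2.resize(q[230:350,110:270],(800,600),interpolation=2))
```

```text
[ 0.42836376 -0.37890828  0.31834856] [ 0.90271585  0.88101088 -1.92865748] [ 1.08816157  0.22561773 -0.53112535  1.43975122  0.11368305  1.50778182
 -0.14610127]
[0.613, -0.042, 0.32, 85] [-9.000e-04 -3.000e-04 -6.197e-01] [376.1 -78.5  -1.6]
```

View pics/c4.png

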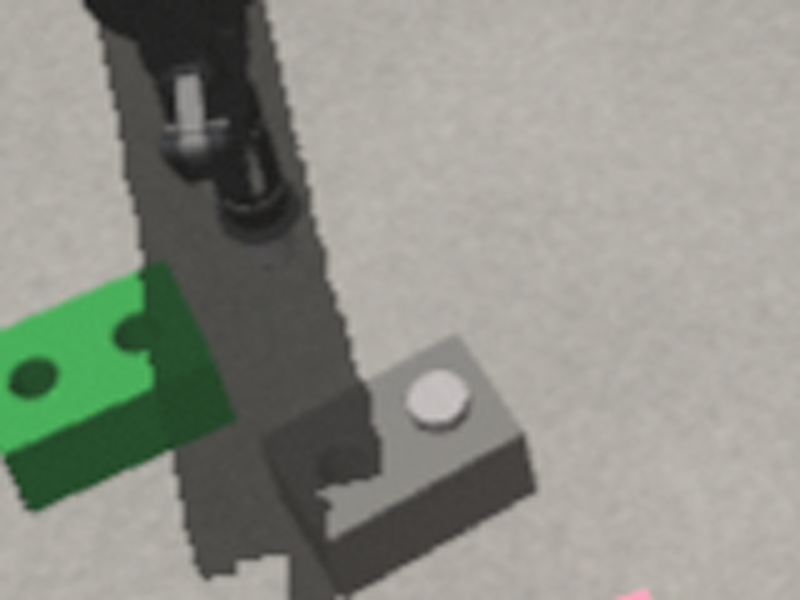

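The probe is held upright at crop (255,190), its hole in the holder is empty, and the plug is still in place at (437,400). I'll move above the pad.

>>> move_arm(increments=[0, 0, -0.03, 15, -3, -2, 20, 0, 0, -0.08, 45, -9, -2, 20, 0, 0, -0.13, 75, -16, -2, 20, 0, 0, -0.18, 105, -22, -2, 20, 0, 0, -0.23, 135, -28, -2, 20, 0, 0, -0.28, 165, -34, -2, 20, 0, 0, -0.33, 195, -41, -2, 20, 0, 0, -0.38, 225, -47, -2, 20, 0, 0, -0.43, 255, -53, -2, 20, 0, 0, -0.48, 285, -60, -2, 20, 0, 0, -0.53, 315, -66, -2, 20, 0, 0, -0.57, 345, -72, -2, 20, 0, 0, -0.61, 365, -76, -2, 20, 0, 0, -0.62, 376, -78, -2, 20, 0, 0, -0.62, 376, -78, -2, 20, 0, 0, -0.62, 376, -78, -2, 20, 0, 0, -0.62, 376, -78, -2, 20, 0, 0, -0.62, 376, -78, -2, 20])

```text
clock: 12.63
tcp_pos: [0.6132, -0.0444, 0.3211]
ee_rot: [[0.09, 0.996, -0.0], [0.996, -0.09, -0.001], [-0.001, -0.0, -1.0]]
force: [0.9, 0.2, -1.8]
opening: 0.027
grip_force: 34.7
```

Run:
```python
from h import *
s=manip.get_state();print(s["clock"],s["tcp_pos"],s["force"],s["joint_positions"],s["ee_rot"])
inc([[.613,-.042,.260,85]])
```

```text
12.6333 [ 0.61315804 -0.04443881  0.32108932] [ 0.90900687  0.18456914 -1.76957413] [ 0.58127433  0.38013194 -0.79676148  1.30760771  0.26952037  1.56231315
 -0.27095107] [[ 8.99167131e-02  9.95949271e-01 -1.86114430e-04]
 [ 9.95948761e-01 -8.99168562e-02 -1.01196751e-03]
 [-1.02460313e-03 -9.43676436e-05 -9.99999471e-01]]
[0.613, -0.042, 0.26, 85] [-0.0001  0.001  -0.0028] [ 2.5 -0.4 61.1]
```

>>> move_arm(increments=[0, 0, 0, 2, 0, 15, 20, 0, 0, 0, 2, 0, 35, 20, 0, 0, 0, 2, 0, 55, 20, 0, 0, 0, 2, 0, 70, 20, 0, 0, 0, 2, 0, 77, 20, 0, 0, 0, 2, 0, 77, 20, 0, 0, 0, 2, 0, 77, 20, 0, 0, 0, 2, 0, 77, 20])

```text
clock: 13.3
tcp_pos: [0.6142, -0.0408, 0.2455]
ee_rot: [[0.088, 0.996, 0.002], [0.996, -0.088, -0.0], [-0.0, 0.002, -1.0]]
force: [0.5, 0.6, -0.6]
opening: 0.027
grip_force: 34.8
```

Run:
```python
from h import *
s=manip.get_state();print(s["clock"],s["tcp_pos"],s["force"])
q,d=manip.capture("scene");np.savez("scene3.npz",p=q,d=d)
x,y,z=s["tcp_pos"]
for zz in(.146,z-.0846,z-.0706,z-.0356): print(zz,proj("scene",[x,y,zz]))
print("pad from scene0",pt("scene",324,256.4,.146), proj("scene",[.613,-.042,.146]))
u,v=324,250
cv2.imwrite("pics/c5.png",cv2.resize(q[v-30:v+30,u-40:u+40],(800,600),interpolation=2))
```

```text
13.3 [ 0.61417801 -0.04082872  0.2454559 ] [ 0.52535866  0.55017057 -0.61031872]
0.146 [324.56312128 255.85233382]
0.16085590345963652 [324.70607668 252.34444464]
0.17485590345963653 [324.84284278 248.98843096]
0.20985590345963653 [325.19374512 240.37786801]
pad from scene0 [ 0.61416437 -0.04302493  0.146     ] [323.89734872 255.89679782]
```

View pics/c5.png

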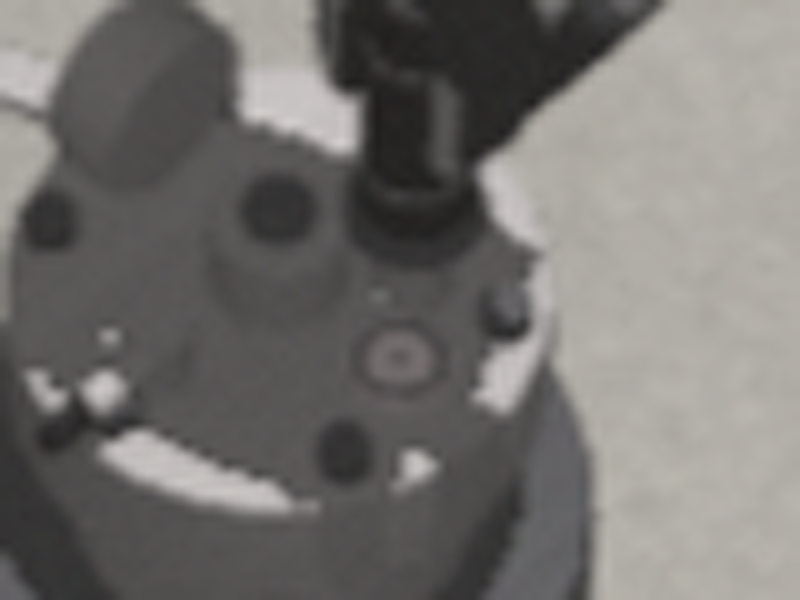

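The ring pad dot is at crop (400,356), which is u=324.0, v=255.6. The probe axis is at crop u≈417, which is about 3 mm off once projected down. I'll apply a small correction and then descend slowly.

>>> move_arm(increments=[0, 0, 0, -1, -1, 0, 20, 0, 0, 0, -1.5, -2, 0, 20, 0, 0, 0, -1.5, -2, 3, 20, 0, 0, 0, -1.5, -2, 6, 20, 0, 0, 0, -1.5, -2, 9, 20, 0, 0, 0, -1.5, -2, 11, 20, 0, 0, 0, -1.5, -2, 12, 20, 0, 0, 0, -1.5, -2, 12, 20, 0, 0, 0, -1.5, -2, 12, 20, 0, 0, 0, -1.5, -2, 12, 20])

```text
clock: 14.18
tcp_pos: [0.6117, -0.0418, 0.2322]
ee_rot: [[0.087, 0.996, 0.0], [0.996, -0.087, -0.0], [-0.0, 0.0, -1.0]]
force: [0.2, 0.8, -1.9]
opening: 0.0271
grip_force: 34.8
```

>>> move_arm(increments=[0, 0, 0, 0, 0, 1, 20, 0, 0, 0, 0, 0, 2, 20, 0, 0, 0, 0, 0, 3, 20, 0, 0, 0, 0, 0, 4, 20, 0, 0, 0, 0, 0, 4, 20, 0, 0, 0, 0, 0, 4, 20, 0, 0, 0, 0, 0, 4, 20, 0, 0, 0, 0, 0, 4, 20])

```text
clock: 14.85
tcp_pos: [0.6117, -0.0419, 0.2282]
ee_rot: [[0.087, 0.996, 0.0], [0.996, -0.087, -0.0], [-0.0, 0.0, -1.0]]
force: [0.1, -0.2, 0.8]
opening: 0.0272
grip_force: 34.8
```

>>> move_arm(increments=[0, 0, 0, 0, 0, 1, 20, 0, 0, 0, 0, 0, 2, 20, 0, 0, 0, 0, 0, 2.5, 20, 0, 0, 0, 0, 0, 2.5, 20, 0, 0, 0, 0, 0, 2.5, 20, 0, 0, 0, 0, 0, 2.5, 20, 0, 0, 0, 0, 0, 2.5, 20])

```text
clock: 15.43
tcp_pos: [0.6116, -0.0419, 0.2257]
ee_rot: [[0.087, 0.996, 0.0], [0.996, -0.087, -0.0], [-0.0, 0.0, -1.0]]
force: [-0.2, 0.7, 1.0]
opening: 0.0271
grip_force: 34.8
```

Run:
```python
from h import *
fs=[]
for i in range(8):
    q,d=manip.capture("scene"); fs.append(manip.get_state()["force"])
s=manip.get_state();print(s["clock"],s["tcp_pos"],np.mean(fs,0),np.std(fs,0))
t,dt=manip.capture("top");C=cloud("top",dt)
m=(C[...,2]>.1)&(C[...,2]<.12)&(abs(C[...,0]-.46)<.05)&(abs(C[...,1]-.29)<.05)
print(m.sum() and cv2.minAreaRect(C[m][:,:2].astype(np.float32)*1000))
u,v=324,250
cv2.imwrite("pics/c6.png",cv2.resize(q[v-30:v+30,u-40:u+40],(800,600),interpolation=2))
```

```text
15.8333 [ 0.61162211 -0.04183056  0.22565733] [0.49354465 0.05510548 1.04008118] [0.51685247 0.30794576 0.26491981]
((460.99859619140625, 292.653564453125), (36.346065521240234, 14.582457542419434), 6.50140380859375)
```

View pics/c6.png

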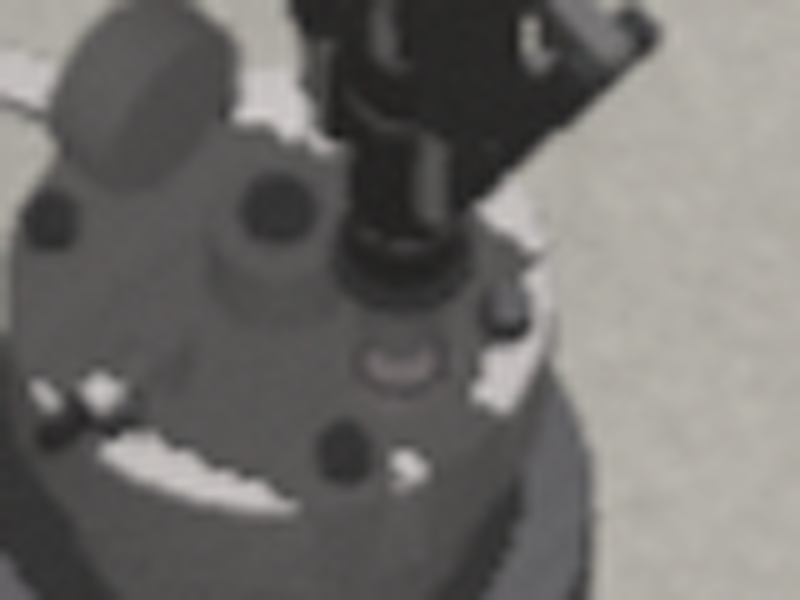

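The probe column is at crop u≈403, over the pad centre at u=400. The force rise is about 2.6–3 N, so the tip is roughly 4–5 mm in, and the knob bar is still aligned with zero. I'm handing in.

```bash
python3 -c "
from station import manip
print(manip.hand_in())"
```

```text
the job is handed in; nothing more can be done
None
```

I turned the knob back so the pointer is at zero, and handed in with the gripper holding the probe upright on the ring-marked pad at an estimated 2.6–3 N, tip about half way in; no verdict came back.

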